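# Square a small circuit board in the corner stop and lay it on the sloping test bed

## Robot

A 6-joint arm with a two-finger parallel gripper is mounted at the origin on a cart in front of the work surface, level with it; the furniture and walls round the work are solid. World frame = base frame: x ahead of the robot, y to its left, z up, the work surface at z = 0. Lengths are in m, angles in rad, forces in N, time in s.
With the tool pointing down it reaches from about 0.375 to 0.9 m from the base axis. Payload 3.1 kg.
Tool frame: the origin (TCP) lies midway between the tips of the shut fingers; the grasp point (between the pads) lies 19 mm behind it; z points along the fingers, y is the line along which they close (so a half turn about z gives the same grasp; the last joint's range is limited). The gripper opens to 85 mm and grips with 20 to 120 N. Pads are 22 mm wide; open, the fingers measure 114 mm over their backs; the gripper's body (76 mm by 85 mm) begins 54 mm behind the grasp point. The pads swing forward as they close: fully open they stand 13 mm farther back than shut.
Start: joints at [1.075, 0.527, 1.433, -0, 1.181, -0.178], TCP at [0.195, 0.594, 0.231] pointing down, gripper open.
Joint ranges: [-3.08, 3.08], [-0.75, 2.2], [0.22, 2.44], [-1.43, 4.57], [0, 2.65], [-2.85, 2.85]. Speed limits (rad/s): [2.79, 2.79, 3.14, 3.14, 3.14, 3.14].

## Interface

Orientations are given as a unit quaternion [w, x, y, z].
In Python, from plant import arm, optics, probe_bus gives the robot as it stands (arm), with the cameras (optics) and the readings (probe_bus).
- The arm moves only by the shell command python3 jog.py 'ROWS'. ROWS is rows parted by semicolons, their numbers by spaces, 1 to 8 of them, each of 7 numbers: the finger opening in m, then dx, dy, dz in m, then a rotation vector rx, ry, rz in rad; each row is the pose to reach, as a shift and turn from the pose commanded when the command began, along the tool's axes at that moment; what a row does not reach only later rows make up. A row lasts 1/10 s, in which the tool goes at most 0.05 m and 0.15 rad, less where a joint would pass 70% of its speed; a pose out of reach is approached as far as the arm can. The fingers move at their own pace and stop on an object; the grip force is fixed at half the most. Time passes only in rows, so rows that do not move let the fingers close. It prints the time, the measured TCP pose, the force, the opening and the grip force at its end.
- probe_bus.read_state(): the state, without advancing time (a new reading comes with each control period).
- optics.get_image(name): name is "scene" or "top" or "wrist"; returns a dict with "img" (420x560x3 uint8, red, green, blue), "mtx" (3x3 intrinsics, pixels), "R" (3x3) and "t" (3): a world point X has camera coordinates R X + t; the wrist camera has in their place "hand_eye" (4x4, takes a point from camera to tool coordinates, whose origin is the TCP and whose axes are the flange's). Camera axes: x right, y down, z forward; pixel columns grow to the right and rows downward; lengths in m; the calibration is good to about 2 mm. A picture is of the moment at which its call begins: read the wrist's pose just before it. There is no depth.
- arm.sign_off(): hands the job in; it is judged then, once.
The state is a dict: "time": time; "joint_pos": joint angles; "qd": joint speeds; "tau": joint torques, N m; "ee_pos": TCP position; "eef_rot": TCP orientation; "ft_force": force on the tool from outside, world axes, zero at the start; "torque": the same for the moment, N m; "gripper_width": finger opening in m; "gripper_force": force on a finger pad.
Only numpy, scipy, OpenCV 4.12 (cv2) and the standard library are available. Lean on these libraries where they do the work, as an engineer would, in place of code of your own. Each camera call takes 0.05 s, during which the arm holds its last target. There are 200 camera calls.

## Task

Slide the small green circuit board along the black squaring plate, without lifting it, until it sits fully home in the corner, flat against both yellow fences. Then grip it there, lift it straight up, and lay it on the blue sloping test bed, between the white guides and down against the white lower lip, with its white connector at the uphill end, still holding it until it lies flat on the bed. Do not push the blue valve or the red-handled cutters about.

Things in the scene. Friction and masses are not known exactly. Their poses are not given: they have to be found in the camera images.
- board: Flat circuit board, green on top, on an aluminium spreader of the same outline: 70 (its x) x 48 (y) x 8 mm thick, about 80 g. Origin at the centre of its underside, z out of the green face. White connector (8 x 26 mm across, top 15 mm above the underside) 27 mm from the centre at the +x end. Starts on the squaring plate off both fences, turned up to 0.45 rad, connector towards the far fence.
- squaring_plate: Fixed black plate 150 (x, away from the robot) x 130 (y) x 8 mm; origin under its centre. Yellow fences 12 mm thick, 12 mm high above it: far fence, inner face x=+60 mm, y -50 to +62; left fence, inner face y=+50 mm, in two pieces, x +46 to +60 and x -36 to +4 mm; the open 42 mm gap takes a finger beside the middle of the seated board. Other two sides are open.
- corner_seat (a point): Point on the top face of the squaring plate (plate frame x +25, y +26, z +8 mm), axes as the plate: the board's origin lies here, its axes along the plate's, when it is home against both fences. The far fence is then 35 mm towards +x, the left fence 24 mm towards +y.
- test_stand: Fixed grey stand, base 112 x 96 x 8 mm, carrying the blue sloping bed; origin under its centre, x roughly away from the robot, z up. Highest point about 72 mm above the table.
- bed_seat (a point): Point on the bed's upper face (bed frame x -4, y 0, z +8 mm), about 41 mm above the table, where the board's origin lies when placed against the lip. Axes as the bed: x uphill, y to the left, z square out of the bed. The lip's face is at x=-35 mm. The board may not slide down the slope by itself.
- blue_valve: Bystander: loose motor valve, blue box with a brass body on top, 85 x 84 mm, 110 mm high, standing on the table between the squaring plate and the test stand. Origin under its centre.
- cutters: Bystander: loose side cutters with red handles, 118 mm long, 11 mm high, lying to the left of the squaring plate. Origin under its centre.
- test_bed: Fixed blue bed 110 mm (x, uphill) x 92 mm (y), sloping up at 30 degrees away from the robot; origin at the centre of its underside, upper face at z +8 mm. White lower lip: face at x=-39 mm, 9 mm high, 74 mm wide. White guides 6 mm high, 8 mm thick, inner faces y=+-27 mm (3 mm free each side of the board), at x -39 to -25 and +17 to +31 mm; the 42 mm between is free for fingers.

How it is judged:
On the way, in this order (a step that is already met when the one before it is completed fails the run):
1. The board lies on the squaring plate, home in the corner: within 2.5 mm of both fences and square to 0.05 rad (x of board in the frame of corner_seat between -0.0025 and 0.0025 m and y of board in the frame of corner_seat between -0.0025 and 0.0025 m and z of board in the frame of corner_seat below 0.002 m and angle between the x axis of board and the x axis of corner_seat, either way round below 0.05 rad), for 0.2 s.
2. The board lies flat on the sloping bed, between the guides, while the fingers still hold it (contact force between the fingers and board above 1 N and angle between the z axis of board and the z axis of bed_seat, either way round below 0.1 rad and z of board in the frame of bed_seat between -0.003 and 0.004 m and x of board in the frame of bed_seat between -0.005 and 0.012 m and y of board in the frame of bed_seat between -0.006 and 0.006 m), for 0.1 s.
At the end, for the whole second after the job is handed in: The board lies at rest on the sloping bed, green side up and connector uphill, flat on the bed (within 2 mm and 0.05 rad), between the guides, its lower edge within 4 mm of the lower lip (x of board in the frame of bed_seat between -0.0025 and 0.004 m and y of board in the frame of bed_seat between -0.0045 and 0.0045 m and z of board in the frame of bed_seat between -0.002 and 0.002 m and angle between the z axis of board and the z axis of bed_seat, either way round below 0.05 rad and angle between the x axis of board and the x axis of bed_seat, either way round below 0.12 rad and angle between board's own z axis and vertical below 1 rad and angle between board's own x axis and vertical below 1.4 rad and linear speed of board below 0.01 m/s); the robot touches nothing.
It fails at once if The board is raised off the squaring plate anywhere but at the corner (more than 4 mm up and still less than 25 mm up, more than 15 mm aside from its home in the corner) (z of board in the frame of corner_seat between 0.004 and 0.025 m and horizontal distance between board and corner_seat between 0.015 and 0.1 m).
It fails at once if The blue valve is pushed more than 30 mm (distance of blue_valve from where it was at the start of the episode above 0.03 m).
It fails at once if The cutters are pushed more than 30 mm (distance of cutters from where it was at the start of the episode above 0.03 m).
It also fails if it takes over 69 s, if anything falls off the work surface, if the arm or the gripper's body presses on something with over 40 N, if the wrist force passes 120 N, or if a joint passes its speed limit or range.

## Working session

There is one attempt and no reset: what is moved stays moved. The work goes in short steps, Python scripts to look and compute and a shell command to move; the robot and the scene stay as the last step left them, time stands still between calls to the robot, and variables do not carry over. Pictures are saved under pics/ and viewed, at most 12 in all, crops included, and the job is handed in when it is done.

```bash
ls; mkdir -p pics
python3 - <<'E'
from plant import arm, optics, probe_bus
import cv2,numpy as np
a=optics.get_image("top");b=optics.get_image("scene")
for n,i in(("top",a),("scene",b)):
    cv2.imwrite(f"pics/{n}0.png",i["img"][:,:,::-1]); np.savez(f"{n}0.npz",**i)
    print(n,i["mtx"].tolist(),(-i["R"].T@i["t"]).round(3),i["R"].round(3).tolist())
s=probe_bus.read_state();print({k:np.round(v,3).tolist() for k,v in s.items()})
E
```

```text
jog.py
pics
plant.py
top [[502.9550756068008, 0.0, 283.82884972682035], [0.0, 502.9550756068008, 210.43189827639716], [0.0, 0.0, 1.0]] [0.36  0.189 1.313] [[0.023, -1.0, -0.011], [-0.994, -0.022, -0.105], [0.105, 0.013, -0.994]]
scene [[456.7423125985724, 0.0, 282.6174120071454], [0.0, 456.7423125985724, 215.38646586028923], [0.0, 0.0, 1.0]] [ 0.047 -0.75   0.656] [[0.908, -0.418, 0.022], [-0.19, -0.458, -0.868], [0.373, 0.784, -0.496]]
{'time': 0.1, 'joint_pos': [1.074, 0.528, 1.434, 0.0, 1.181, -0.178], 'qd': [-0.002, 0.0, -0.002, 0.001, -0.0, 0.0], 'tau': [-0.0, -44.33, -17.859, -0.0, 0.004, -0.0], 'ee_pos': [0.195, 0.593, 0.23], 'eef_rot': [-0.0, 0.158, 0.987, -0.001], 'ft_force': [-0.434, 0.332, 0.356], 'torque': [0.047, 0.03, 0.046], 'gripper_force': 0.0, 'gripper_width': 0.085}
```

View pics/top0.png

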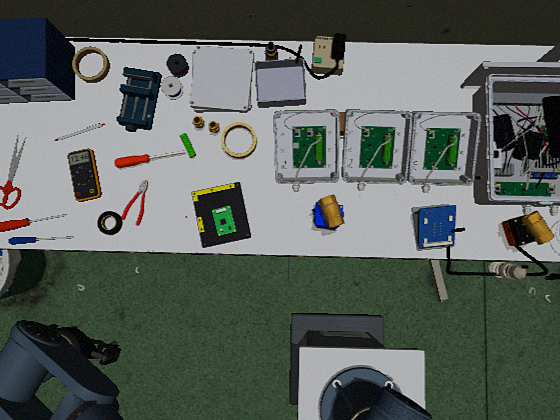

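View pics/scene0.png

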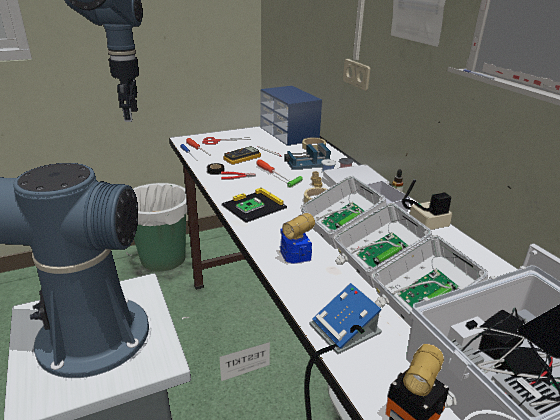

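The top view shows the plate at about (222,215), the board at (224,220) with its connector towards the far fence, the valve at (327,213), the stand at (437,227) and the cutters at (135,203). The scene view shows the same layout, and the bed slopes up away from the robot.

```bash
cat > h.py <<'E'
import numpy as np,cv2
from scipy.spatial.transform import Rotation as Ro
from plant import arm, optics, probe_bus
def rot(q): return Ro.from_quat(np.roll(q,-1))
def cam(n):
    s=probe_bus.read_state();i=optics.get_image(n)
    if n=="wrist":
        T=np.eye(4);T[:3,:3]=rot(s["eef_rot"]).as_matrix();T[:3,3]=s["ee_pos"]
        C=np.linalg.inv(T@i["hand_eye"]);i["R"],i["t"]=C[:3,:3],C[:3,3]
    return i
def ray(i,p):
    p=np.atleast_2d(p).astype(float)
    d=np.c_[p,np.ones(len(p))]@np.linalg.inv(i["mtx"]).T@i["R"]
    return -i["R"].T@i["t"],d
def plane(i,p,z):
    c,d=ray(i,p); return c+d*((z-c[2])/d[:,2])[:,None]
def tri(i,p,j,q):
    o=[]
    c,d=ray(i,p);e,f=ray(j,q)
    for u,v in zip(d,f):
        k=np.linalg.lstsq(np.c_[u,-v],e-c,rcond=None)[0];o.append((c+k[0]*u+e+k[1]*v)/2)
    return np.array(o)
def delta(pos,R=None):
    "shift and rotvec in tool axes from present measured pose"
    s=probe_bus.read_state();T=rot(s["eef_rot"])
    r=np.zeros(3) if R is None else (T.inv()*R).as_rotvec()
    print("d",T.inv().apply(np.array(pos)-s["ee_pos"]).round(4),"r",r.round(4),"t",round(s["time"],2))
def down(yaw):  # tool pointing down, tool y axis at angle yaw (world) 
    c,s=np.cos(yaw),np.sin(yaw)
    y=[c,s,0];z=[0,0,-1];x=np.cross(y,z);return Ro.from_matrix(np.c_[x,y,z])
E
python3 - <<'E'
from h import *
i=dict(np.load("top0.npz"))
print(plane(i,[[222,215],[224,220]],.01).round(3),plane(i,[[327,213],[437,227]],.05).round(3))
w=cam("wrist");print(w["hand_eye"].round(3).tolist(),w["mtx"].tolist())
p=plane(i,[222,215],.01)[0];p[2]=.25
for y in(np.pi/2,-np.pi/2):delta(p,down(y))
print(rot(probe_bus.read_state()["eef_rot"]).as_matrix().round(3))
E
```

```text
[[0.482 0.366 0.01 ]
 [0.469 0.361 0.01 ]] [[ 0.489  0.096  0.05 ]
 [ 0.46  -0.18   0.05 ]]
[[0.0, -0.948, -0.317, 0.082], [1.0, 0.0, 0.0, -0.001], [-0.0, -0.317, 0.948, -0.142], [0.0, 0.0, 0.0, 1.0]] [[356.47913392336585, 0.0, 280.53949240249347], [0.0, 356.47913392336585, 207.71631308751947], [0.0, 0.0, 1.0]]
d [-0.3433 -0.1258 -0.0193] r [-0.0016 -0.0006 -0.3178] t 0.15
d [-0.3433 -0.1258 -0.0193] r [-8.0000e-04  2.3000e-03  2.8238e+00] t 0.15
[[-0.95   0.312 -0.001]
 [ 0.312  0.95  -0.001]
 [ 0.    -0.002 -1.   ]]
```

```bash
T="-0.32 -0.126 0 0 0 -0.318"; python3 jog.py '0.085 -0.32 -0.126 0 0 0 -0.318;0.085 -0.32 -0.126 0 0 0 -0.318;0.085 -0.32 -0.126 0 0 0 -0.318;0.085 -0.32 -0.126 0 0 0 -0.318;0.085 -0.32 -0.126 0 0 0 -0.318;0.085 -0.32 -0.126 0 0 0 -0.318;0.085 -0.32 -0.126 0 0 0 -0.318;0.085 -0.32 -0.126 0 0 0 -0.318'; python3 jog.py '0.085 0 0 0 0 0 0;0.085 0 0 0 0 0 0'
python3 - <<'E'
from h import *
w=cam("wrist");np.savez("w1.npz",**w);cv2.imwrite("pics/w1.png",w["img"][:,:,::-1])
E
```

```text
time: 0.95
ee_pos: [0.4653, 0.37, 0.2311]
eef_rot: [0.002, 0.003, 1.0, -0.001]
ft_force: [0.4, -0.1, 0.4]
gripper_width: 0.085
gripper_force: 0.0
time: 1.15
ee_pos: [0.4588, 0.3743, 0.2309]
eef_rot: [-0.001, -0.0, 1.0, -0.0]
ft_force: [-0.9, 1.2, 0.0]
gripper_width: 0.0851
gripper_force: 0.0
```

View pics/w1.png

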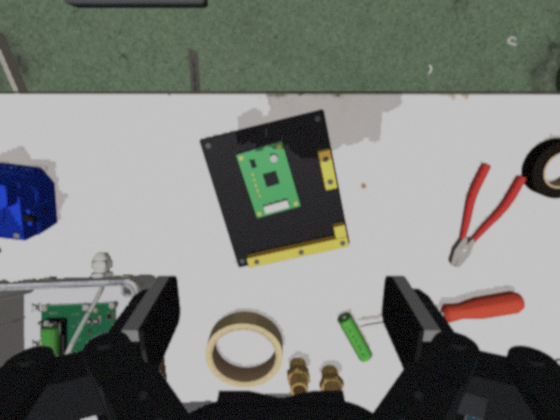

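The wrist view shows far at the bottom and +y to the right. The plate corners are at about (202,140), (322,112), (348,242) and (240,265). The board is at (268,180) with its connector at (276,207), and the far fence lies along (247,260)-(347,240).

```bash
python3 jog.py '0.085 0.02 -0.05 0.04 0 0 0;0.085 0.03 -0.06 0.08 0 0 0;0.085 0.03 -0.06 0.08 0 0 0;0.085 0.03 -0.06 0.08 0 0 0;0.085 0.03 -0.06 0.08 0 0 0'
cat > m.py <<'E'
from h import *
def seg(i,lo,hi,mn=150):
    h=cv2.cvtColor(i["img"],cv2.COLOR_RGB2HSV);m=cv2.inRange(h,lo,hi)
    m=cv2.morphologyEx(m,cv2.MORPH_CLOSE,np.ones((7,7)))
    c,_=cv2.findContours(m,cv2.RETR_EXTERNAL,cv2.CHAIN_APPROX_NONE)
    return [x for x in sorted(c,key=cv2.contourArea,reverse=True) if cv2.contourArea(x)>mn]
G=((45,90,50),(80,255,255));Y=((22,130,120),(33,255,255))
def wrect(i,c,z):
    P=plane(i,c[:,0,:],z)[:,:2]
    (ce,wh,an)=cv2.minAreaRect((P*1e4).astype(np.float32))
    return np.array(ce)/1e4,np.array(wh)/1e4,an,P
E
python3 - <<'E'
from m import *
w=cam("wrist");np.savez("w2.npz",**w);cv2.imwrite("pics/w2.png",w["img"][:,:,::-1]);print(probe_bus.read_state()["ee_pos"].round(4) if hasattr(probe_bus.read_state()["ee_pos"],"round") else probe_bus.read_state()["ee_pos"])
for n in("w1","w2"):
    i=dict(np.load(n+".npz"))
    for k,z in((G,.016),(Y,.02)):
        for c in seg(i,*k):
            e=cv2.minAreaRect(c);r=wrect(i,c,z)
            if r[0][0]<.62: print(n,k[0][0],np.round(e[0],1),"w",r[0].round(4),r[1].round(4),round(r[2],2))
E
```

```text
time: 1.7
ee_pos: [0.4318, 0.3161, 0.1529]
eef_rot: [0.002, -0.001, 1.0, 0.001]
ft_force: [0.5, -0.7, -0.7]
gripper_width: 0.085
gripper_force: 0.0
[0.4322 0.3162 0.1532]
w1 45 [268.2 180.1] w [0.4664 0.3611] [0.0719 0.0499] 16.31
w1 22 [296.2 246.2] w [0.5383 0.3893] [0.0244 0.1121] 15.25
w1 22 [327.1 169.8] w [0.4542 0.4201] [0.0405 0.0124] 13.72
w2 45 [334.  232.4] w [0.4667 0.3608] [0.0711 0.0496] 16.58
w2 22 [342. 318.] w [0.5479 0.3711] [0.0117 0.0729] 12.86
w2 22 [405.8 221.3] w [0.4541 0.4188] [0.0417 0.011 ] 13.19
```

View pics/w2.png

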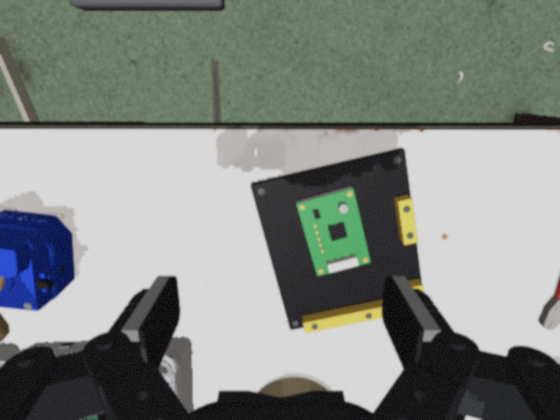

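Second view: the board is at (334,232) with its connector at (343,265). The left fence piece is at (406,221), and the far fence lies along (303,325)-(425,290), partly hidden by a finger.

Run:
```python
from m import *
W=[dict(np.load(n+".npz")) for n in("w1","w2")]
B=[cv2.boxPoints(cv2.minAreaRect(seg(i,*G)[0])) for i in W]
B=[b[np.argsort(np.arctan2(*(b-b.mean(0)).T))] for b in B]
print("board corners tri",tri(W[0],B[0],W[1],B[1]).round(4).tolist())
L=[cv2.boxPoints(cv2.minAreaRect(seg(i,*Y)[1])) for i in W]
L=[b[np.argsort(np.arctan2(*(b-b.mean(0)).T))] for b in L]
print("left fence tri",tri(W[0],L[0],W[1],L[1]).round(4).tolist())
i=W[0];P=plane(i,seg(i,*Y)[0][:,0,:],.02)[:,:2]
a=.235
for _ in range(3):
    Q=P@np.array([[np.cos(a),-np.sin(a)],[np.sin(a),np.cos(a)]])  # plate-aligned coords
    ed=[];out=[]
    for v in np.arange(Q[:,1].min()+.006,Q[:,1].max()-.028,.003):
        s=Q[abs(Q[:,1]-v)<.0015,0];
        if len(s)>1: ed.append((v,s.min()));out.append((v,s.max()))
    ed=np.array(ed);out=np.array(out)
    k=np.polyfit(*ed.T,1);k2=np.polyfit(*out.T,1);print(a,k,k2,np.std(ed[:,1]-np.polyval(k,ed[:,0])));a-=(k[0]+k2[0])/2
print("inner",np.median(ed[:,1]),"outer",np.median(out[:,1]),"yrange",Q[:,1].min(),Q[:,1].max())
R=np.array([[np.cos(a),-np.sin(a)],[np.sin(a),np.cos(a)]])
for i in W:
    q=plane(i,seg(i,*Y)[1][:,0,:],.02)[:,:2]@R;print("left piece",q.min(0),q.max(0))
    b=wrect(i,seg(i,*G)[0],.016);print("board in aligned",b[0]@R,b[2]-np.degrees(a))
    m=(i["img"].max(2)<60).astype(np.uint8);n,l,st,ce=cv2.connectedComponentsWithStats(m)
    c=max((j for j in range(1,n) if st[j,1]+st[j,3]<i["img"].shape[0]-40 and st[j,1]>60),key=lambda j:st[j,4])
    h=np.argwhere(l==c)[:,::-1];q=plane(i,h,.008)[:,:2]@R;print("black",np.percentile(q,[.2,99.8],axis=0))
print("a",a)
```

```text
board corners tri [[0.4388, 0.3273, 0.0163], [0.5094, 0.3455, 0.0149], [0.4927, 0.3953, 0.0176], [0.4251, 0.3742, 0.0174]]
left fence tri [[0.4362, 0.4101, 0.0152], [0.4761, 0.4187, 0.0179], [0.4743, 0.4309, 0.0171], [0.4345, 0.422, 0.0139]]
0.235 [-0.00370503  0.61549516] [0.00294553 0.62386578] 0.00022733130487724449
0.23537975009564066 [-0.0033242   0.61549387] [0.00332349 0.62386722] 0.00022719575803424537
0.2353801079739331 [-0.00332385  0.61549387] [0.00332385 0.62386722] 0.0002271956304199814
inner 0.6146186125054451 outer 0.6247923557951669 yrange 0.1971735614975909 0.30890596983820945
left piece [0.51942936 0.29641864] [0.55990959 0.30885107]
board in aligned [0.53776815 0.24241747] 2.8200505690039375
black [[0.4820337  0.18479309]
 [0.62053077 0.31011624]]
left piece [0.51838573 0.2958608 ] [0.56007855 0.30694038]
board in aligned [0.53802371 0.24200429] 3.0942586378515937
black [[0.38798594 0.00582627]
 [0.49049999 0.43199521]]
a 0.23538010831119116
```

Run:
```python
from h import *
delta([.4665,.361,.06],down(np.pi/2+.288)); print(np.round(probe_bus.read_state()["joint_pos"],2))
```

```text
d [-0.0339  0.0445  0.0935] r [ 0.0018  0.0055 -0.2865] t 1.75
[ 0.42  0.52  1.74  0.    0.88 -1.15]
```

```bash
python3 jog.py '0.06 -0.02 0.03 0.04 0 0 -0.15;0.06 -0.034 0.0445 0.06 0 0 -0.2865;0.06 -0.034 0.0445 0.08 0 0 -0.2865;0.06 -0.034 0.0445 0.0935 0 0 -0.2865;0.06 -0.034 0.0445 0.0935 0 0 -0.2865;0.06 -0.034 0.0445 0.0935 0 0 -0.2865;0.06 -0.034 0.0445 0.0935 0 0 -0.2865'
python3 - <<'E'
from h import *
delta([.4665,.361,.012],down(np.pi/2+.288))
w=cam("wrist");np.savez("w3.npz",**w);cv2.imwrite("pics/w3.png",w["img"][:,:,::-1])
E
```

```text
time: 2.45
ee_pos: [0.4646, 0.3589, 0.0592]
eef_rot: [0.001, -0.143, 0.99, 0.0]
ft_force: [0.7, -0.1, 0.1]
gripper_width: 0.06
gripper_force: 0.0
d [-0.0023  0.0015  0.0472] r [ 0.0004  0.0025 -0.0014] t 2.45
```

View pics/w3.png

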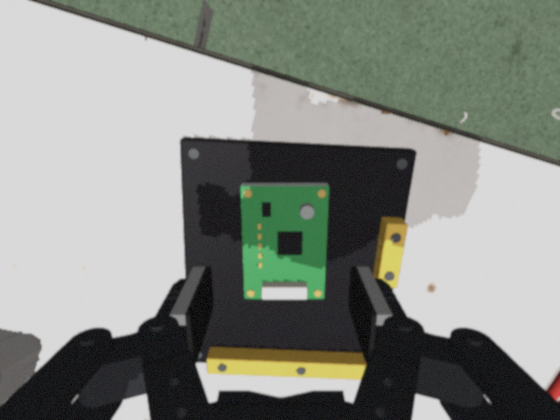

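The board lies square between the open fingers, centred at about (285,243). The fingers are at columns 197 and 365, clear of the fence at (392,255). I descend and then probe for the plate.

```bash
python3 jog.py '0.06 -0.0023 0.0015 0.02 0 0 0;0.06 -0.0023 0.0015 0.04 0 0 0;0.06 -0.0023 0.0015 0.047 0 0 0;0.06 -0.0023 0.0015 0.047 0 0 0'; python3 jog.py '0.06 0 0 0.002 0 0 0;0.06 0 0 0.004 0 0 0;0.06 0 0 0.004 0 0 0'|sed -n 2,4p;python3 jog.py '0.06 0 0 0.002 0 0 0;0.06 0 0 0.002 0 0 0'|sed -n 2,4p;python3 jog.py '0.06 0 0 0.002 0 0 0;0.06 0 0 0.002 0 0 0'|sed -n 2,4p
```

```text
time: 2.9
ee_pos: [0.4652, 0.3603, 0.0105]
eef_rot: [-0.001, -0.143, 0.99, -0.0]
ft_force: [-0.0, -0.4, -0.4]
gripper_width: 0.0599
gripper_force: 0.0
ee_pos: [0.4659, 0.3607, 0.0073]
eef_rot: [0.0, -0.143, 0.99, 0.0]
ft_force: [-0.4, -0.2, -0.7]
ee_pos: [0.4656, 0.3606, 0.0049]
eef_rot: [0.0, -0.143, 0.99, 0.0]
ft_force: [0.3, -0.7, -0.3]
ee_pos: [0.4658, 0.3607, 0.003]
eef_rot: [0.0, -0.143, 0.99, 0.0]
ft_force: [-0.6, -0.1, 1.8]
```

```bash
python3 jog.py '0.06 0 0 0.001 0 0 0;0.06 0 0 0.001 0 0 0'|sed -n 2,4p;python3 jog.py '0.06 0 0 0.001 0 0 0;0.06 0 0 0.001 0 0 0'|sed -n 2,4p
```

```text
ee_pos: [0.4658, 0.3607, 0.003]
eef_rot: [0.0, -0.143, 0.99, 0.0]
ft_force: [-2.5, -0.7, 8.9]
ee_pos: [0.4658, 0.3607, 0.0029]
eef_rot: [0.0, -0.143, 0.99, 0.0]
ft_force: [-2.2, -2.1, 14.9]
```

```bash
python3 jog.py '0.06 0 0 -0.0055 0 0 0;0.06 0 0 -0.0055 0 0 0;0.06 0 0 -0.0055 0 0 0'|sed -n 2,4p;python3 jog.py '0.03 0 0 0 0 0 0;0.03 0 0 0 0 0 0;0.03 0 0 0 0 0 0;0.03 0 0 0 0 0 0;0.03 0 0 0 0 0 0;0.03 0 0 0 0 0 0'
python3 - <<'E'
from m import *
w=cam("wrist");np.savez("w4.npz",**w)
r=wrect(w,seg(w,*G)[0],.016);print(r[:3])
a=.23538;s=probe_bus.read_state();p=np.array(s["ee_pos"][:2])
u=np.array([np.cos(a),np.sin(a)]);v=np.array([-u[1],u[0]])
q=p+u*.0417+v*.0;delta([*q,s["ee_pos"][2]],down(np.pi/2+a))
E
```

```text
ee_pos: [0.4656, 0.3606, 0.0061]
eef_rot: [-0.0, -0.143, 0.99, -0.0]
ft_force: [-0.4, 0.4, -0.0]
time: 4.9
ee_pos: [0.4657, 0.3606, 0.0063]
eef_rot: [0.0, -0.143, 0.99, 0.0]
ft_force: [-0.5, 0.4, 3.2]
gripper_width: 0.0458
gripper_force: 61.9
(array([0.46691929, 0.3601489 ]), array([0.07018017, 0.04871388]), 16.467273712158203)
d [-0.0416 -0.0021  0.    ] r [-0.      0.0001  0.0514] t 4.95
```

```bash
python3 jog.py '0.03 -0.008 -0.0004 0 0 0 0.02;0.03 -0.016 -0.0008 0 0 0 0.04;0.03 -0.024 -0.0012 0 0 0 0.0514;0.03 -0.032 -0.0016 0 0 0 0.0514;0.03 -0.037 -0.0019 0 0 0 0.0514;0.03 -0.037 -0.0019 0 0 0 0.0514'
python3 - <<'E'
from m import *
w=cam("wrist");np.savez("w5.npz",**w);cv2.imwrite("pics/w5.png",w["img"][:,:,::-1])
a=.23538;c=[np.cos(a),np.sin(a)];R=np.array([[c[0],-c[1]],[c[1],c[0]]])
r=wrect(w,seg(w,*G)[0],.016);print(r[0]@R,r[1],np.radians(r[2])-a,"tcp",np.array(probe_bus.read_state()["ee_pos"])[:2]@R)
E
```

```text
time: 5.55
ee_pos: [0.5012, 0.3691, 0.0063]
eef_rot: [-0.001, -0.117, 0.993, -0.0]
ft_force: [-2.8, -1.4, 5.6]
gripper_width: 0.0459
gripper_force: 62.1
[0.57403602 0.24116891] [0.06995518 0.04876295] -6.0356340481182436e-05 tcp [0.5734385  0.24198306]
```

View pics/w5.png

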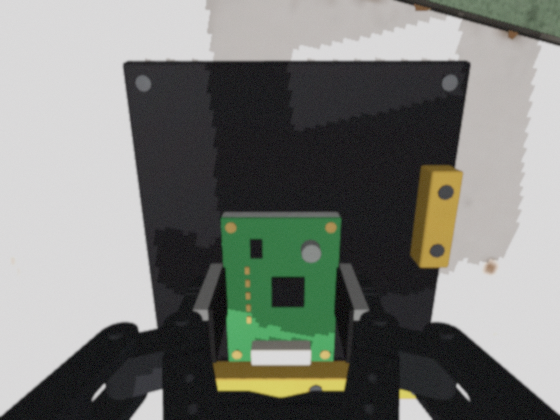

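The board is gripped square and near the far fence, with its connector at (282,353). The right finger is already past the near left-fence piece, whose end is at row 267. Next I slide left, then nudge it home.

```bash
python3 jog.py '0.03 -0.003 0.007 0 0 0 0;0.03 -0.004 0.014 0 0 0 0;0.03 -0.004 0.021 0 0 0 0;0.03 -0.004 0.027 0 0 0 0;0.03 -0.004 0.027 0 0 0 0'; python3 jog.py '0.03 -0.001 0.001 0 0 0 0;0.03 -0.002 0.002 0 0 0 0;0.03 -0.002 0.002 0 0 0 0'
python3 - <<'E'
from m import *
w=cam("wrist");np.savez("w6.npz",**w);cv2.imwrite("pics/w6.png",w["img"][:,:,::-1])
a=.23538;c=[np.cos(a),np.sin(a)];R=np.array([[c[0],-c[1]],[c[1],c[0]]])
r=wrect(w,seg(w,*G)[0],.016);print(r[0]@R,r[1],np.radians(r[2])-a,"tcp",np.array(probe_bus.read_state()["ee_pos"])[:2]@R,"f",np.array(probe_bus.read_state()["ft_force"])[:2]@R)
E
```

```text
time: 6.1
ee_pos: [0.4992, 0.3978, 0.0064]
eef_rot: [0.001, -0.118, 0.993, 0.001]
ft_force: [0.0, 1.3, 3.5]
gripper_width: 0.0462
gripper_force: 61.9
time: 6.4
ee_pos: [0.4993, 0.398, 0.0063]
eef_rot: [-0.002, -0.118, 0.993, -0.001]
ft_force: [-2.6, -3.3, 6.9]
gripper_width: 0.0458
gripper_force: 62.2
[0.57895627 0.26973271] [0.06990074 0.04868841] 0.0018955190983434567 tcp [0.57837571 0.27062946] f [-2.56463586 -2.17738336]
```

View pics/w6.png

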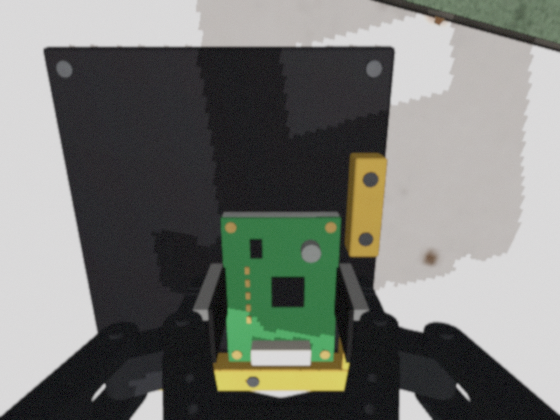

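The board is in the corner, and its right edge at column 340 nearly lines up with the fence's inner face at about column 348. Forces are still low, so I press on.

```bash
python3 jog.py '0.03 -0.001 0.001 0 0 0 0;0.03 -0.0015 0.002 0 0 0 0;0.03 -0.0015 0.002 0 0 0 0;0.03 -0.0015 0.002 0 0 0 0'|sed -n 2,4p
cat > st.py <<'E'
from m import *
w=cam("wrist");a=.23538;c=[np.cos(a),np.sin(a)];R=np.array([[c[0],-c[1]],[c[1],c[0]]])
s=probe_bus.read_state()
r=wrect(w,seg(w,*G)[0],.016);print(r[0]@R,np.radians(r[2])-a,"tcp",np.array(s["ee_pos"])[:2]@R,"f",np.array(s["ft_force"])[:2]@R)
E
python3 st.py;python3 jog.py '0.03 -0.001 0.001 0 0 0 0;0.03 -0.0015 0.002 0 0 0 0;0.03 -0.0015 0.002 0 0 0 0;0.03 -0.0015 0.002 0 0 0 0'|sed -n 2,4p; python3 st.py
```

```text
ee_pos: [0.5003, 0.3999, 0.0063]
eef_rot: [-0.002, -0.117, 0.993, -0.001]
ft_force: [-2.1, -3.6, 6.4]
[0.58037255 0.27126754] -0.0002699138287567959 tcp [0.57974164 0.27219661] f [-2.46269922 -2.77710235]
ee_pos: [0.5003, 0.4001, 0.0064]
eef_rot: [-0.004, -0.118, 0.993, -0.003]
ft_force: [-2.1, -9.8, 9.0]
[0.58039849 0.27147663] 0.00042393950374972067 tcp [0.57975418 0.27242946] f [-5.14717726 -8.24799558]
```

```bash
python3 jog.py '0.03 -0.0015 0.0005 0 0 0 0;0.03 -0.0015 0.0005 0 0 0 0;0.03 -0.0015 0.0005 0 0 0 0'|sed -n 2,4p; python3 st.py
```

```text
ee_pos: [0.5003, 0.4001, 0.0063]
eef_rot: [-0.005, -0.118, 0.993, -0.003]
ft_force: [-3.7, -11.4, 11.7]
[0.58041351 0.27144501] 0.001387055067220061 tcp [0.57975845 0.27242585] f [-7.44881216 -8.73721201]
```

```bash
python3 jog.py '0.03 0.001 -0.0015 0 0 0 0;0.03 0.002 -0.0025 0 0 0 0;0.03 0.002 -0.0025 -0.005 0 0 0;0.03 0.002 -0.0025 -0.015 0 0 0;0.03 0.002 -0.0025 -0.03 0 0 0;0.03 0.002 -0.0025 -0.06 0 0 0;0.03 0.002 -0.0025 -0.1 0 0 0;0.03 0.002 -0.0025 -0.1 0 0 0'; python3 jog.py '0.03 0 0 -0.05 0 0 0;0.03 0 0 -0.1 0 0 0;0.03 0 0 -0.15 0 0 0;0.03 0 0 -0.15 0 0 0;0.03 0 0 -0.15 0 0 0'
python3 - <<'E'
from h import *
w=cam("wrist");np.savez("w7.npz",**w);cv2.imwrite("pics/w7.png",w["img"][:,:,::-1])
delta([.53,-.18,.255],down(np.pi/2));print(np.round(probe_bus.read_state()["joint_pos"],2))
E
```

```text
time: 8.5
ee_pos: [0.5077, 0.4043, 0.1136]
eef_rot: [0.007, -0.117, 0.993, 0.003]
ft_force: [0.8, 1.1, -0.3]
gripper_width: 0.0463
gripper_force: 61.9
time: 9.0
ee_pos: [0.5036, 0.4019, 0.2587]
eef_rot: [0.002, -0.117, 0.993, 0.001]
ft_force: [-0.3, 0.6, -2.0]
gripper_width: 0.0459
gripper_force: 62.3
d [ 0.1087 -0.5716  0.0014] r [1.000e-04 3.000e-04 2.354e-01] t 9.05
[ 0.5   0.53  1.36  0.    1.26 -1.31]
```

```bash
python3 jog.py '0.03 0.008 -0.04 0 0 0 0.02;0.03 0.015 -0.08 0 0 0 0.04;0.03 0.023 -0.12 0 0 0 0.06;0.03 0.03 -0.16 0 0 0 0.08;0.03 0.038 -0.2 0 0 0 0.1;0.03 0.046 -0.24 0 0 0 0.12;0.03 0.053 -0.28 0 0 0 0.13;0.03 0.053 -0.28 0 0 0 0.13'>/dev/null
python3 - <<'E'
from h import *
delta([.53,-.18,.255],down(np.pi/2))
E
```

```text
d [ 0.0148 -0.2923 -0.0004] r [-0.0018 -0.0048  0.0996] t 9.85
```

```bash
python3 jog.py '0.03 0.002 -0.04 0 0 0 0.02;0.03 0.004 -0.08 0 0 0 0.04;0.03 0.006 -0.12 0 0 0 0.06;0.03 0.008 -0.16 0 0 0 0.08;0.03 0.01 -0.2 0 0 0 0.1;0.03 0.012 -0.24 0 0 0 0.1;0.03 0.014 -0.29 0 0 0 0.1;0.03 0.014 -0.29 0 0 0 0.1';python3 jog.py '0.03 0 0 0 0 0 0;0.03 0 0 0 0 0 0;0.03 0 0 0 0 0 0'>/dev/null
python3 - <<'E'
from h import *
w=cam("wrist");np.savez("w8.npz",**w);cv2.imwrite("pics/w8.png",w["img"][:,:,::-1])
E
```

```text
time: 10.65
ee_pos: [0.5335, -0.1785, 0.2545]
eef_rot: [-0.0, 0.0, 1.0, -0.001]
ft_force: [0.9, 0.2, -1.0]
gripper_width: 0.046
gripper_force: 62.4
```

View pics/w8.png

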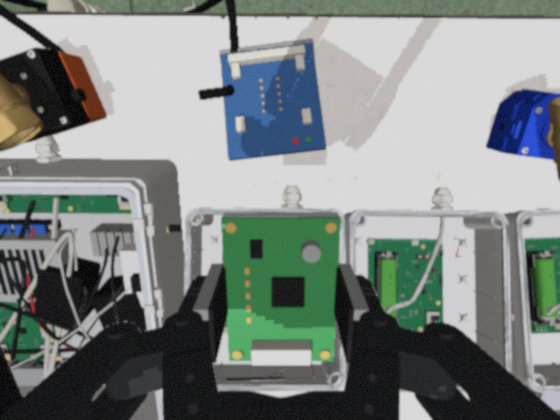

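The bed corners are at about (221,50), (312,40), (325,150) and (230,160). The lip bar runs (232,62)-(305,47), with the upper guides at (240,124) and (306,115). A black stub at (215,93) reaches over the bed's right (−y) edge near where a finger will go. I'll take a closer view.

```bash
python3 jog.py '0.03 -0.01 -0.04 0.03 0 0 0;0.03 -0.02 -0.06 0.06 0 0 0;0.03 -0.02 -0.06 0.06 0 0 0;0.03 -0.02 -0.06 0.06 0 0 0;0.03 -0.02 -0.06 0.06 0 0 0'
python3 - <<'E'
from h import *
w=cam("wrist");np.savez("w9.npz",**w)
a=np.load("w8.npz")["img"][20:180,180:380];b=w["img"][0:210,180:460]
a=cv2.resize(a,None,fx=2,fy=2,interpolation=cv2.INTER_CUBIC);b=cv2.resize(b,None,fx=1.4,fy=1.4,interpolation=cv2.INTER_CUBIC)
o=np.zeros((330,800,3),np.uint8);o[:320,:400]=a;o[:294,400:792]=b
cv2.imwrite("pics/w9.png",o[:,:,::-1])
E
```

```text
time: 11.5
ee_pos: [0.5536, -0.2318, 0.1973]
eef_rot: [0.0, -0.003, 1.0, -0.0]
ft_force: [0.1, -0.3, -1.5]
gripper_width: 0.0461
gripper_force: 62.4
```

View pics/w9.png

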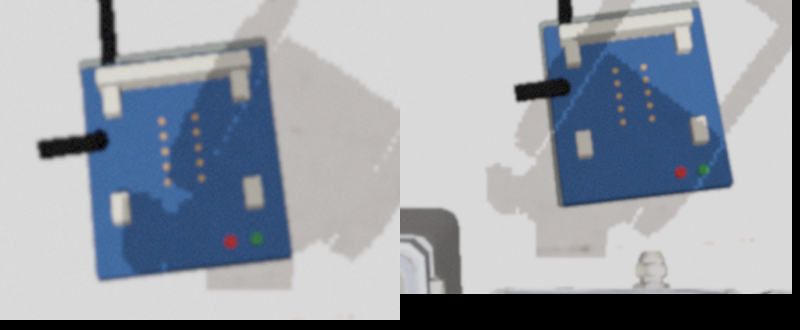

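Enlarged views show the stub as a cable from the −y edge. Its tip is at (231.5,90) in w8 and (300,62) in w9. The guides and lip are clear in both views.

```bash
cat > bed.py <<'E'
from m import *
def feats(i,ok):
    h=cv2.cvtColor(i["img"],cv2.COLOR_RGB2HSV)
    b=cv2.inRange(h,(98,90,40),(118,255,255));b[205:]=0
    n,l,st,ce=cv2.connectedComponentsWithStats(b)
    c=max((j for j in range(1,n) if ok(ce[j])),key=lambda j:st[j,4])
    cn=cv2.findContours((l==c).astype(np.uint8),cv2.RETR_EXTERNAL,cv2.CHAIN_APPROX_NONE)[0][0]
    hull=cv2.convexHull(cn);e=3.
    while len(q:=cv2.approxPolyDP(hull,e,True))>4:e+=.5
    m=np.zeros_like(b);cv2.fillPoly(m,[hull],255)
    w=cv2.bitwise_and(m,cv2.inRange(h,(0,0,90),(180,60,255)))
    w=cv2.morphologyEx(w,cv2.MORPH_OPEN,np.ones((3,3)))
    n,l2,s2,c2=cv2.connectedComponentsWithStats(w)
    bl=[(s2[j,4],c2[j].round(1).tolist(),cv2.boxPoints(cv2.minAreaRect(np.argwhere(l2==j)[:,::-1].astype(np.float32))).round(1).tolist()) for j in range(1,n) if s2[j,4]>30]
    return q[:,0],bl
if __name__=="__main__":
  for n in("w8","w9"):
    i=dict(np.load(n+".npz"));q,bl=feats(i,lambda c:200<c[0]<420)
    print(n,q.tolist());[print(x) for x in bl]
  W=[dict(np.load(n+".npz")) for n in("w8","w9")]
  print(tri(W[0],[[231.5,90]],W[1],[[300,62.1]]))
E
python3 bed.py
```

```text
w8 [[310, 43], [324, 147], [231, 159], [221, 55]]
(np.int32(1307), [266.4, 57.3], [[226.1999969482422, 53.099998474121094], [304.29998779296875, 43.20000076293945], [307.6000061035156, 69.30000305175781], [229.60000610351562, 79.19999694824219]])
(np.int32(159), [306.2, 115.8], [[301.0, 108.0], [311.0, 108.0], [311.0, 124.0], [301.0, 124.0]])
(np.int32(162), [239.8, 123.8], [[235.0, 116.0], [245.0, 116.0], [245.0, 132.0], [235.0, 132.0]])
w9 [[392, 6], [416, 130], [298, 146], [283, 20]]
(np.int32(1899), [341.1, 22.6], [[292.1000061035156, 17.700000762939453], [388.20001220703125, 5.699999809265137], [392.1000061035156, 37.0], [296.0, 49.0]])
(np.int32(254), [393.4, 92.6], [[385.3999938964844, 83.4000015258789], [398.1000061035156, 81.30000305175781], [401.3999938964844, 101.5999984741211], [388.79998779296875, 103.69999694824219]])
(np.int32(237), [311.1, 102.7], [[305.0, 93.0], [317.0, 93.0], [317.0, 113.0], [305.0, 113.0]])
[[ 0.45178482 -0.21876983  0.04398163]]
```

Run:
```python
from bed import *
W=[dict(np.load(n+".npz")) for n in("w8","w9")]
p=[[324,147],[231,159],[310,43],[221,55],[306.2,115.8],[239.8,123.8],[307,53],[232.5,62.5]]
q=[[416,130],[298,146],[392,6],[283,20],[393.4,92.6],[311.1,102.7]]
M=np.array([[55,46,8],[55,-46,8],[-55,46,8],[-55,-46,8],[24,31,13.5],[24,-31,13.5]])/1e3
P=tri(W[0],p[:6],W[1],q);print(P.round(4).tolist())
for idx in([0,1,2,3,4,5],[0,1,4,5],[0,1,2,3]):
    m=M[idx]-M[idx].mean(0);x=P[idx]-P[idx].mean(0)
    r,rs=Ro.align_vectors(x,m);A=r.as_matrix();t=P[idx].mean(0)-A@M[idx].mean(0)
    print(idx,"slope",np.degrees(np.arcsin(A[2,0])),"yaw",np.arctan2(A[1,0],A[0,0]),"roll",A[2,1],"seat",(t+A@[-.004,0,.008]).round(4),"rms",rs)
```

```text
[[0.5003, -0.1324, 0.0695], [0.514, -0.2195, 0.06], [0.4074, -0.1439, 0.0142], [0.4187, -0.2318, 0.0158], [0.4737, -0.1488, 0.0581], [0.4813, -0.2103, 0.0585]]
[0, 1, 2, 3, 4, 5] slope 28.04402367214401 yaw 0.12364174741013519 roll 0.03317360374860376 seat [ 0.4562 -0.1823  0.0387] rms 0.008187191435022919
[0, 1, 4, 5] slope 22.258131829735287 yaw 0.11519862109243818 roll 0.07108041121909178 seat [ 0.4533 -0.1821  0.0425] rms 0.004995215962724275
[0, 1, 2, 3] slope 27.662701369940656 yaw 0.12266044140080834 roll 0.043209560625768945 seat [ 0.4566 -0.1824  0.038 ] rms 0.007304079100135902
```

```bash
cat > bf.py <<'E'
from bed import *
def bedR(yaw=.123): return Ro.from_euler("ZY",[yaw,-np.pi/6])
seat=np.array([.4562,-.182,.041])
def onbed(i,p,h,yaw=.123):
    A=bedR(yaw).as_matrix();n=A[:,2];c,d=ray(i,p);k=(n@seat+h-c@n)/(d@n);return ((c+d*k[:,None])-seat)@A*1e3
E
python3 - <<'E'
from bf import *
W=[dict(np.load(n+".npz")) for n in("w8","w9")]
D=[([[324,147],[231,159],[310,43],[221,55]],[[306.2,115.8],[239.8,123.8]],[[240,62],[296,55]],[[231.5,90]]),
([[416,130],[298,146],[392,6],[283,20]],[[393.4,92.6],[311.1,102.7]],[[308.6,30.7],[377.9,20]],[[300,62.1]])]
for i,d in zip(W,D):
    for p,h in zip(d,(0,.0045,.0045,.004)): print(onbed(i,p,h)[:,:2].round(1).tolist())
    # lip inner edge: white->blue transition along columns
    q,bl=feats(i,lambda c:200<c[0]<420)
    hs=cv2.cvtColor(i["img"],cv2.COLOR_RGB2HSV);b=cv2.inRange(hs,(98,90,40),(118,255,255))
    c=np.mean([x[1] for x in bl],0); e=[]
    for u in range(int(bl[0][1][0])-20,int(bl[0][1][0])+21,2):
        col=b[int(bl[0][1][1])-4:int(bl[0][1][1])+25,u];k=np.argmax(col>0);e.append([u,k+int(bl[0][1][1])-4-.5])
    print("lip edge h=0",np.median(onbed(i,e,0)[:,0]).round(2),"slope",np.polyfit(*onbed(i,e,0)[:,[1,0]].T,1).round(3))
E
```

```text
[[57.8, 43.7], [59.0, -42.7], [-50.6, 43.6], [-49.8, -44.7]]
[[27.3, 30.8], [27.3, -31.2]]
[[-36.4, -26.0], [-36.4, 28.3]]
[[-8.3, -36.5]]
lip edge h=0 -35.72 slope [-8.0000e-03 -3.5714e+01]
[[57.1, 43.7], [58.8, -44.7], [-50.0, 43.3], [-50.2, -44.9]]
[[27.3, 30.7], [27.4, -31.2]]
[[-34.0, -26.0], [-35.6, 28.8]]
[[-7.9, -35.7]]
lip edge h=0 -36.03 slope [ 2.000e-03 -3.599e+01]
```

```bash
cat > tgt.py <<'E'
from bf import *
import sys
seat=np.array([.4557,-.182,.0407])
def target(bx,by,bz,off):  # board origin in seat frame (mm), off = board origin in tool frame
    B=bedR();T=B*Ro.from_matrix(np.diag([-1.,1,-1]))
    pos=seat+B.apply(np.array([bx,by,bz])/1e3)-T.apply(off);return pos,T
def boardtool(i):
    s=probe_bus.read_state();T=rot(s["eef_rot"]).as_matrix();p=np.array(s["ee_pos"])
    c,d=ray(i,seg(i,*G)[0][:,0,:]);c=T.T@(c-p);d=d@T;q=c+d*((-.0097-c[2])/d[:,2])[:,None]
    return cv2.minAreaRect((q[:,:2]*1e4).astype(np.float32))
def where(off):
    s=probe_bus.read_state();T=rot(s["eef_rot"]);return (bedR().inv().apply(np.array(s["ee_pos"])+T.apply(off)-seat)*1e3).round(1)
off=np.array([-.0006,-.0009,-.0017])
E
python3 - <<'E'
from tgt import *
i=cam("wrist");print(boardtool(i))
p,T=target(4,.5,60,off);print(p);delta(p,T)
E
```

```text
((-5.4884033203125, 42.05436706542969), (577.8221435546875, 689.42431640625), 89.98128509521484)
[ 0.4295207  -0.18382573  0.09288928]
d [0.1241 0.0492 0.1047] r [-0.0316 -0.5212 -0.1133] t 11.6
```

```bash
python3 jog.py '0.03 0.02 0.01 0.01 -0.006 -0.1 -0.022;0.03 0.05 0.02 0.02 -0.012 -0.2 -0.044;0.03 0.08 0.03 0.03 -0.018 -0.3 -0.066;0.03 0.11 0.04 0.05 -0.024 -0.4 -0.09;0.03 0.124 0.049 0.07 -0.0316 -0.5212 -0.1133;0.03 0.124 0.049 0.07 -0.0316 -0.5212 -0.1133;0.03 0.124 0.049 0.07 -0.0316 -0.5212 -0.1133;0.03 0.124 0.049 0.07 -0.0316 -0.5212 -0.1133'
python3 - <<'E'
from tgt import *
i=cam("wrist");r=boardtool(i);print(r);np.savez("w10.npz",**i);cv2.imwrite("pics/w10.png",i["img"][:,:,::-1])
print(where(off));p,T=target(4,.5,30,off);delta(p,T);print(np.round(probe_bus.read_state()["joint_pos"],2))
E
```

```text
time: 12.4
ee_pos: [0.4911, -0.1534, 0.1999]
eef_rot: [0.217, -0.042, 0.975, 0.003]
ft_force: [0.1, -0.3, -1.4]
gripper_width: 0.046
gripper_force: 62.4
((0.48944091796875, 83.03717041015625), (758.958251953125, 921.5897827148438), 4.102697372436523)
[113.7  23.3 120.2]
d [ 0.1006 -0.023   0.1   ] r [-0.0295 -0.087  -0.029 ] t 12.45
[-0.69  0.33  2.04  0.62  0.52 -2.85]
```

View pics/w10.png

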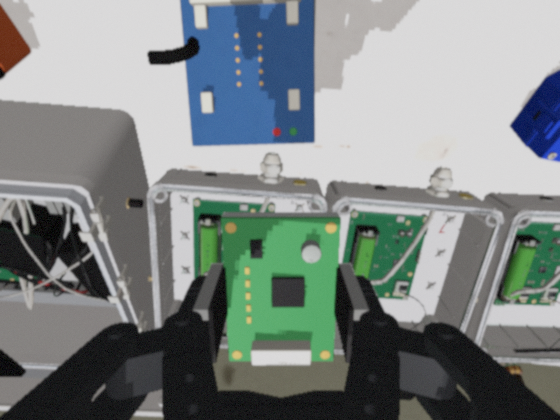

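The bed is at the top of the picture and the board is still square in the fingers (222-340, 213-363). However, joint 6 has stopped at its limit of -2.85, so I need the arm's kinematics before choosing the turn.

```bash
cat > kin.py <<'E'
from tgt import *
from scipy.optimize import least_squares
def fk(q,g):
    L1,L2,h,o,d,e=g
    A=Ro.from_euler("Z",q[0]);F=Ro.from_euler("Y",q[1]+q[2])
    R=A*F*Ro.from_euler("ZYZ",[q[3],q[4],q[5]+np.pi/2])
    w=A.apply(np.array([L1*np.sin(q[1]),o,h+L1*np.cos(q[1])])+F.apply([e,0,L2]))
    return w+R.apply([0,0,d]),R
E
python3 - <<'E'
from kin import *
s=probe_bus.read_state()
D=[([1.075,.527,1.433,0,1.181,-.178],[.195,.594,.231]),([.42,.52,1.74,0,.88,-1.15],[.4322,.3162,.1532]),([.5,.53,1.36,0,1.26,-1.31],[.5036,.4019,.2587]),(s["joint_pos"],s["ee_pos"])]
f=lambda g:np.concatenate([fk(np.array(q),g)[0]-p for q,p in D])
r=least_squares(f,[.4,.4,.2,.1,.25,0]);g=r.x;print(g.round(4),(r.fun*1e3).round(1))
print((fk(np.array(s["joint_pos"]),g)[1].inv()*rot(s["eef_rot"])).as_rotvec().round(3))
np.save("g.npy",g)
lo=[-3.08,-.75,.22,-1.43,0,-2.85];hi=[3.08,2.2,2.44,4.57,2.65,2.85]
rng=np.random.default_rng(0)
for flip in(0,1):
  for bz in(60,0):
    p,T=target(2,.5,bz,off)
    if flip:T=T*Ro.from_euler("Z",np.pi)
    S=set()
    for _ in range(40):
        x0=rng.uniform(lo,hi)
        def e(q):
            P,R=fk(q,g);return np.r_[(P-p)*5,(R.inv()*T).as_rotvec()]
        k=least_squares(e,x0,bounds=(np.array(lo)-[0]*5+np.array([0,0,0,0,0,-4]),np.array(hi)+np.array([0,0,0,0,0,4])))
        if k.cost<1e-6:S.add(tuple(k.x.round(2)+0.))
    print(flip,bz,S)
E
```

```text
[0.5833 0.3973 0.2817 0.1117 0.2937 0.116 ] [ 0.3  1.9  3.  -0.1 -0.9 -1.2 -1.5 -0.3 -2.3 -0.1 -0.2  0.4]
[ 0. -0. -0.]Traceback (most recent call last):
  File "<stdin>", line 19, in <module>
ValueError: operands could not be broadcast together with shapes (6,) (5,)
```

```bash
cat > ik.py <<'E'
from kin import *
g=np.load("g.npy");w=np.array([0,0,0,0,0,4.])
lo=np.array([-3.08,-.75,.22,-1.43,0,-2.85])-w;hi=np.array([3.08,2.2,2.44,4.57,2.65,2.85])+w
def ik(p,T,n=40):
    rng=np.random.default_rng(0);S=set()
    for _ in range(n):
        def e(q):
            P,R=fk(q,g);return np.r_[(P-p)*5,(R.inv()*T).as_rotvec()]
        k=least_squares(e,rng.uniform(lo,hi),bounds=(lo,hi))
        if k.cost<1e-6:S.add(tuple((k.x.round(2)+0.).tolist()))
    return S
if __name__=="__main__":
  for flip in(0,1):
    for bz in(60,0):
      p,T=target(2,.5,bz,off)
      if flip:T=T*Ro.from_euler("Z",np.pi)
      print(flip,bz,ik(p,T))
E
python3 ik.py
```

```text
0 60 {(-0.95, 0.61, 2.26, 1.57, 0.45, 2.14), (-0.95, 0.61, 2.26, 1.57, 0.45, -4.15)}
0 0 {(-0.87, 0.76, 2.22, 1.86, 0.45, -4.39), (-0.87, 0.76, 2.22, 1.86, 0.45, 1.89)}
1 60 {(-0.95, 0.61, 2.26, 1.57, 0.45, -1.0), (-0.95, 0.61, 2.26, 1.57, 0.45, 5.28)}
1 0 {(-0.87, 0.76, 2.22, 1.86, 0.45, 5.04), (-0.87, 0.76, 2.22, 1.86, 0.45, -1.25)}
```

```bash
python3 jog.py '0.03 0 0 0 0 0 0.15;0.03 0 0 0 0 0 0.3;0.03 0 0 0 0 0 0.45;0.03 0 0 0 0 0 0.6;0.03 0 0 0 0 0 0.75;0.03 0 0 0 0 0 0.9;0.03 0 0 0 0 0 1.05;0.03 0 0 0 0 0 1.2'; python3 -c "
from h import *
print(np.round(probe_bus.read_state()['joint_pos'],2))"
```

```text
time: 13.25
ee_pos: [0.4895, -0.1532, 0.1978]
eef_rot: [0.175, 0.519, 0.827, 0.125]
ft_force: [0.3, -0.0, -0.4]
gripper_width: 0.046
gripper_force: 62.4
[-0.7   0.34  2.04  0.62  0.52 -1.65]
```

Spinning moves only joint 6, so I continue up to about +2.2.

```bash
python3 jog.py '0.03 0 0 0 0 0 0.15;0.03 0 0 0 0 0 0.3;0.03 0 0 0 0 0 0.45;0.03 0 0 0 0 0 0.6;0.03 0 0 0 0 0 0.75;0.03 0 0 0 0 0 0.9;0.03 0 0 0 0 0 1.05;0.03 0 0 0 0 0 1.2'>/dev/null; python3 jog.py '0.03 0 0 0 0 0 0.15;0.03 0 0 0 0 0 0.3;0.03 0 0 0 0 0 0.45;0.03 0 0 0 0 0 0.6;0.03 0 0 0 0 0 0.75;0.03 0 0 0 0 0 0.9;0.03 0 0 0 0 0 1.05;0.03 0 0 0 0 0 1.2'>/dev/null; python3 jog.py '0.03 0 0 0 0 0 0.15;0.03 0 0 0 0 0 0.3;0.03 0 0 0 0 0 0.45;0.03 0 0 0 0 0 0.6;0.03 0 0 0 0 0 0.75;0.03 0 0 0 0 0 0.9;0.03 0 0 0 0 0 1.05;0.03 0 0 0 0 0 1.2'
python3 - <<'E'
from ik import *
print(np.round(probe_bus.read_state()['joint_pos'],2),where(off))
p,T=target(4,.5,70,off);delta(p,T);print(ik(p,T,10))
p,T=target(4,.5,110,off);delta(p,T);print(ik(p,T,10))
E
```

```text
time: 15.65
ee_pos: [0.4895, -0.1532, 0.1978]
eef_rot: [0.162, -0.687, 0.694, -0.142]
ft_force: [0.1, -1.2, -0.3]
gripper_width: 0.0465
gripper_force: 62.4
[-0.7   0.34  2.04  0.62  0.52  1.95] [111.8  25.  119.1]
d [0.0343 0.0988 0.0594] r [ 0.0444 -0.0936  1.4443] t 15.65
{(-0.96, 0.58, 2.26, 1.5, 0.46, 2.2), (-0.96, 0.58, 2.26, 1.5, 0.46, -4.08)}
d [0.0357 0.1023 0.0195] r [ 0.0444 -0.0936  1.4443] t 15.65
{(-1.01, 0.47, 2.27, 1.27, 0.5, -3.88), (-1.01, 0.47, 2.27, 1.27, 0.5, 2.4)}
```

```bash
python3 jog.py '0.03 0.012 0.035 0.006 0 0 0.05;0.03 0.024 0.07 0.012 0 0 0.1;0.03 0.0357 0.1023 0.0195 0 0 0.1;0.03 0.0357 0.1023 0.0195 0 0 0.1;0.03 0.0357 0.1023 0.0195 0 0 0.1;0.03 0.0357 0.1023 0.0195 0 0 0.1'
python3 - <<'E'
from ik import *
print(np.round(probe_bus.read_state()['joint_pos'],2),where(off))
p,T=target(4,.5,90,off);delta(p,T)
E
```

```text
time: 16.25
ee_pos: [0.4047, -0.1876, 0.1363]
eef_rot: [0.168, -0.654, 0.725, -0.134]
ft_force: [0.6, -0.5, -1.1]
gripper_width: 0.0458
gripper_force: 62.4
[-0.94  0.44  2.24  1.05  0.42  1.35] [  4.6   1.1 110. ]
d [-0.0016 -0.0015  0.02  ] r [ 0.0391 -0.0946  1.35  ] t 16.25
```

```bash
python3 jog.py '0.03 0 0 0.003 0.004 -0.01 0.14;0.03 0 0 0.006 0.008 -0.02 0.28;0.03 0 0 0.009 0.012 -0.03 0.42;0.03 0 0 0.012 0.016 -0.04 0.56;0.03 0 0 0.015 0.02 -0.05 0.7;0.03 -0.001 -0.001 0.017 0.024 -0.06 0.84;0.03 -0.0016 -0.0015 0.02 0.028 -0.07 0.98;0.03 -0.0016 -0.0015 0.02 0.032 -0.08 1.12'
python3 - <<'E'
from ik import *
print(np.round(probe_bus.read_state()['joint_pos'],2),where(off))
p,T=target(4,.5,60,off);delta(p,T)
E
```

```text
time: 17.05
ee_pos: [0.4152, -0.1851, 0.1191]
eef_rot: [0.251, -0.169, 0.953, -0.01]
ft_force: [-0.2, 0.4, -1.1]
gripper_width: 0.0461
gripper_force: 62.4
[-0.98  0.52  2.26  1.34  0.47  2.13] [ 4.9  1.2 89.9]
d [ 0.0004 -0.0006  0.0299] r [ 0.0076 -0.0144  0.2269] t 17.05
```

```bash
python3 jog.py '0.03 0 0 0.01 0.004 -0.007 0.11;0.03 0 0 0.02 0.0076 -0.0144 0.2269;0.03 0.0004 -0.0006 0.03 0.0076 -0.0144 0.2269;0.03 0.0004 -0.0006 0.03 0.0076 -0.0144 0.2269;0.03 0.0004 -0.0006 0.03 0.0076 -0.0144 0.2269'
python3 - <<'E'
from ik import *
i=cam("wrist");np.savez("w11.npz",**i);cv2.imwrite("pics/w11.png",i["img"][:,:,::-1]);print(boardtool(i))
print(np.round(probe_bus.read_state()['joint_pos'],2),where(off))
p,T=target(4,.5,15,off);delta(p,T)
E
```

```text
time: 17.55
ee_pos: [0.4289, -0.1833, 0.0927]
eef_rot: [0.258, -0.062, 0.964, 0.016]
ft_force: [-0.2, 0.4, -0.4]
gripper_width: 0.0457
gripper_force: 62.4
((-73.7625732421875, -38.76849365234375), (849.1581420898438, 549.7098388671875), 2.000194549560547)
[-0.95  0.61  2.27  1.57  0.45  2.13] [ 3.3  1.1 60.3]
d [-0.0007 -0.0006  0.0453] r [ 0.0008 -0.0009  0.0045] t 17.6
```

View pics/w11.png

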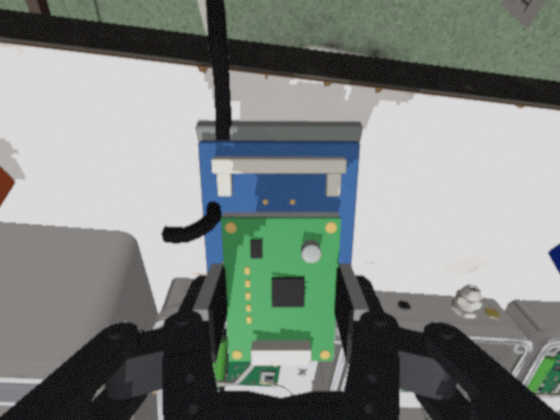

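The board is square to the bed below it: the lip is at (280,166), its inner edge at about row 173, and the lower guides are at (224,184) and (333,184). The stub at (215,212) lies just outside the −y finger. I check the lip and guide positions in this view and go down.

```bash
python3 - <<'E'
from tgt import *
import bf; bf.seat=seat
i=dict(np.load("w11.npz"))
print(bf.onbed(i,[[280,173]],0)[:,:2],bf.onbed(i,[[231,180],[327,180]],.003)[:,:2])
E
python3 jog.py '0.03 0 -0.0006 0.01 0 0 0.0045;0.03 0 -0.001 0.02 0 0 0.0045;0.03 0 -0.001 0.03 0 0 0.0045;0.03 0 -0.001 0.04 0 0 0.0045;0.03 0 -0.001 0.047 0 0 0.0045;0.03 0 -0.001 0.047 0 0 0.0045;0.03 0 -0.001 0.047 0 0 0.0045'; python3 -c "
from tgt import *
print(where(off));p,T=target(3.5,.3,6,off);delta(p,T)"
```

```text
[[-33.66570312   0.64246479]] [[-30.13006065 -27.32443943]
 [-30.40282438  27.50872166]]
time: 18.3
ee_pos: [0.4516, -0.1813, 0.0521]
eef_rot: [0.258, -0.059, 0.964, 0.017]
ft_force: [-0.7, -0.2, -0.8]
gripper_width: 0.0461
gripper_force: 62.4
[ 2.8  0.3 13.5]
d [-0.0007  0.      0.0075] r [ 0.001  -0.0012 -0.0013] t 18.3
```

```bash
python3 jog.py '0.03 -0.0015 0 0.002 0 0 0;0.03 -0.002 0 0.005 0 0 0;0.03 -0.002 0 0.0085 0 0 0;0.03 -0.002 0 0.0085 0 0 0;0.03 -0.002 0 0.0085 0 0 0'|sed -n 2,4p; python3 -c "
from tgt import *
print(where(off))"; python3 jog.py '0.03 0 0 0.002 0 0 0;0.03 0 0 0.004 0 0 0;0.03 0 0 0.004 0 0 0;0.03 0 0 0.004 0 0 0'|sed -n 2,4p; python3 -c "
from tgt import *
print(where(off));s=probe_bus.read_state();print(rot(s['eef_rot']).inv().apply(s['ft_force']).round(1))"
```

```text
ee_pos: [0.4574, -0.1804, 0.0451]
eef_rot: [0.257, -0.059, 0.964, 0.017]
ft_force: [-0.7, 0.2, -1.3]
[4.4 0.5 4.6]
ee_pos: [0.4594, -0.1802, 0.0417]
eef_rot: [0.257, -0.059, 0.964, 0.017]
ft_force: [0.2, -0.4, -1.7]
[4.4 0.4 0.6]
[ 0.7 -0.4  1.5]
```

```bash
cat > fs.py <<'E'
from tgt import *
s=probe_bus.read_state();print(where(off),rot(s['eef_rot']).inv().apply(s['ft_force']).round(1),round(s["time"],2))
E
for k in 1 2; do python3 jog.py '0.03 0 0 0.001 0 0 0;0.03 0 0 0.001 0 0 0;0.03 0 0 0.001 0 0 0' >/dev/null; python3 fs.py;done
```

```text
[ 4.5  0.4 -0.1] [ 0.9  0.1 -3.5] 19.5
[ 4.5  0.5 -0.1] [  0.3  -0.9 -15.7] 19.8
```

Contact with the bed came exactly at the expected height. Next I ease off a little and slide down to the lip.

```bash
python3 jog.py '0.03 0 0 -0.0008 0 0 0;0.03 0.001 0 -0.0008 0 0 0;0.03 0.002 0 -0.0008 0 0 0;0.03 0.003 0 -0.0008 0 0 0;0.03 0.003 0 -0.0008 0 0 0;0.03 0.003 0 -0.0008 0 0 0' >/dev/null; python3 fs.py; python3 jog.py '0.03 0.001 0 0 0 0 0;0.03 0.0015 0 0 0 0 0;0.03 0.0015 0 0 0 0 0;0.03 0.0015 0 0 0 0 0' >/dev/null; python3 fs.py;  python3 jog.py '0.03 0.001 0 0 0 0 0;0.03 0.0015 0 0 0 0 0;0.03 0.0015 0 0 0 0 0;0.03 0.0015 0 0 0 0 0' >/dev/null; python3 fs.py
```

```text
[ 3.7  0.2 -0.1] [-5.9  0.9 -9.1] 20.4
[ 2.5  0.2 -0.1] [-5.8  0.1 -9.1] 20.8
[ 1.1  0.1 -0.1] [-6.   0.6 -9.7] 21.2
```

```bash
for k in 1 2; do python3 jog.py '0.03 0.001 0 0 0 0 0;0.03 0.001 0 0 0 0 0;0.03 0.001 0 0 0 0 0' >/dev/null; python3 fs.py;done; python3 jog.py '0.03 0.001 0 0 0 0 0;0.03 0.001 0 0 0 0 0;0.03 0.001 0 0 0 0 0'; python3 fs.py
```

```text
[ 0.   0.1 -0.1] [ -5.9   1.2 -10.2] 21.5
[-1.   0.  -0.1] [-5.7  0.  -9.9] 21.8
time: 22.1
ee_pos: [0.455, -0.1812, 0.0383]
eef_rot: [0.262, -0.059, 0.963, 0.017]
ft_force: [2.8, 1.3, 11.9]
gripper_width: 0.0463
gripper_force: 63.6
[-1.1  0.  -0.1] [-8.6  0.9 -8.8] 22.1
```

```bash
python3 jog.py '0.03 0.001 0 0 0 0 0;0.03 0.001 0 0 0 0 0;0.03 0.001 0 0 0 0 0'>/dev/null; python3 fs.py; python3 jog.py '0.03 -0.0012 0 0 0 0 0;0.03 -0.0012 0 0 0 0 0;0.03 -0.0012 0 0 0 0 0' >/dev/null; python3 fs.py
```

```text
[-1.1 -0.  -0.1] [-10.6   1.1 -10.8] 22.4
[-1.1 -0.  -0.1] [ -8.3   0.7 -10.1] 22.7
```

```bash
python3 jog.py '0.055 0 0 0 0 0 0;0.055 0 0 0 0 0 0;0.055 0 0 0 0 0 0;0.055 0 0 0 0 0 0'; python3 fs.py; python3 jog.py '0.055 0 0 -0.004 0 0 0;0.055 0 0 -0.01 0 0 0;0.055 0 0 -0.02 0 0 0;0.055 0 0 -0.04 0 0 0;0.055 0 0 -0.07 0 0 0;0.055 0 0 -0.1 0 0 0;0.055 0 0 -0.1 0 0 0;0.055 0 0 -0.1 0 0 0'
python3 - <<'E'
from tgt import *
i=cam("wrist");cv2.imwrite("pics/w12.png",i["img"][:,:,::-1])
import bf;bf.seat=seat
c=[x for x in seg(i,*G)]
for x in c[:2]:
    q=bf.onbed(i,x[:,0,:],.008)[:,:2];print(cv2.minAreaRect(q.astype(np.float32)))
E
```

```text
time: 23.1
ee_pos: [0.4523, -0.181, 0.0361]
eef_rot: [0.257, -0.059, 0.964, 0.017]
ft_force: [0.2, -0.2, -1.5]
gripper_width: 0.0553
gripper_force: 0.0
[-4.6  0.5 -0.7] [ 0.6 -0.2  1.4] 23.1
time: 23.9
ee_pos: [0.403, -0.1879, 0.1237]
eef_rot: [0.258, -0.058, 0.964, 0.016]
ft_force: [1.0, -0.1, -0.7]
gripper_width: 0.0548
gripper_force: 0.0
((-0.1375274658203125, 0.15610313415527344), (68.32906341552734, 47.489601135253906), 0.05626063421368599)
((98.22819519042969, -26.38242530822754), (59.444034576416016, 52.097591400146484), 89.1211929321289)
```

View pics/w12.png

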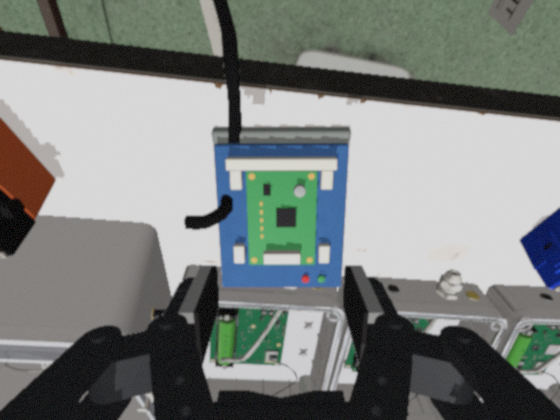

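The board lies square between all four guides, its lower edge against the lip at row 170 and its connector uphill at (283,258). In the bed frame it is at (-0.1, 0.2) mm. The arm is clear.

```bash
python3 jog.py '0.055 0 0 0 0 0 0;0.055 0 0 0 0 0 0;0.055 0 0 0 0 0 0'|head -1; python3 -c "
from plant import arm, optics, probe_bus
print(arm.sign_off())"
```

```text
time: 24.25
the job is handed in; nothing more can be done
None
```

The board was slid home into the fence corner, lifted and laid on the blue bed against the lip, connector uphill. I handed the job in at about 24 s of the 69 s allowed; sign-off returned no pass or fail verdict.

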